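# Load the rod buffing stand

### The job

Stop the table-football rod buffing stand first, by pressing its mushroom button down until it stays down. Then take out the wooden spacer bar and lay it down on the mat, and lay every chrome rod from the mat level in the stand's V-notches, one rod to a notch with its end stops outside the saddle bars, long rods in the wide-set bars and short rods in the narrow-set bars; once all that is done, twist the mushroom head clockwise so that it springs up again. Leave the die, the tin, the dice tray and its marble where they are.

Things in the scene. Friction and masses are not known exactly. Their poses are not given: they have to be found in the camera images.
- stand: Rod buffing stand, fixed: aluminium base 310 (x) x 260 (y) x 12 mm with two pairs of upright wooden saddle bars, 10 mm thick, cut with V-notches; rods lie along y. Wide-set bars at y = -75 and 75 mm, x -152 to 32 mm (long rods); narrow-set bars at y = -45 and 45 mm, x 14 to 152 mm (short rods). A grey button box, 90 x 75 x 45 mm, at x = -50, y = 182 mm. Origin under the base's middle; z up.
- long_notch0 (a point): Middle of a long rod's axis when seated in this notch of the wide-set bars, at x = -106 mm on the stand, 53.5 mm above the shelf. 90-degree V-notches 46 mm apart, bottoms 45 mm and tooth tips 68 mm above the shelf. The rod runs along y, end stops outside the bars. Axes as the stand's.
- long_notch1 (a point): Middle of a long rod's axis when seated in this notch of the wide-set bars, at x = -60 mm on the stand, 53.5 mm above the shelf. 90-degree V-notches 46 mm apart, bottoms 45 mm and tooth tips 68 mm above the shelf. The rod runs along y, end stops outside the bars. Axes as the stand's.
- long_notch2 (a point): Middle of a long rod's axis when seated in this notch of the wide-set bars, at x = -14 mm on the stand, 53.5 mm above the shelf. 90-degree V-notches 46 mm apart, bottoms 45 mm and tooth tips 68 mm above the shelf. The rod runs along y, end stops outside the bars. Axes as the stand's.
- short_notch0 (a point): Middle of a short rod's axis when seated in this notch of the narrow-set bars, at x = 60 mm on the stand, 53.5 mm above the shelf. 90-degree V-notches 46 mm apart, bottoms 45 mm and tooth tips 68 mm above the shelf. The rod runs along y, end stops outside the bars. Axes as the stand's.
- short_notch1 (a point): Middle of a short rod's axis when seated in this notch of the narrow-set bars, at x = 106 mm on the stand, 53.5 mm above the shelf. 90-degree V-notches 46 mm apart, bottoms 45 mm and tooth tips 68 mm above the shelf. The rod runs along y, end stops outside the bars. Axes as the stand's.
- stop_top (a point): Middle of the top of the black mushroom stop button on the grey box. Its round head is 40 mm across, 12 mm thick, and carries a grip bar 36 mm long, 10 mm wide, 15 mm high. The point is on the turning axis on top of the bar, 96 mm above the shelf when up, 88 mm when latched. x along the bar.
- stop_press (a joint): How far the mushroom is pressed down, m: 0 up, 0.010 at the end of its travel (takes 5 to 8 N); let go after a full press it stays latched at 0.008. It springs up to 0 once released by turning.
- stop_turn (a joint): Turn of the mushroom head, rad, clockwise seen from above; 0 at rest, end stop at 0.9. Latched, it frees the catch at about 0.65; the head springs up as soon as it is free and no longer held down, and turns back to 0 when let go.
- mat: Fixed grey felt mat, 300 mm (x) x 450 mm (y) x 3 mm, on which the rods lie. Origin at the middle of its underside.
- long_a: Long chrome rod: round steel shaft 12 mm thick, with a square black rubber stop (22 x 22 mm, 18 mm long) on each end; 190 mm of bare shaft between the stops, 226 mm over all. Origin on the axis at mid-length; x along the shaft. Lies on the mat on its stops, axis 11 mm and shaft underside 5 mm above the mat. May be absent.
- long_b: Long chrome rod: round steel shaft 12 mm thick, with a square black rubber stop (22 x 22 mm, 18 mm long) on each end; 190 mm of bare shaft between the stops, 226 mm over all. Origin on the axis at mid-length; x along the shaft. Lies on the mat on its stops, axis 11 mm and shaft underside 5 mm above the mat. May be absent.
- long_c: Long chrome rod: round steel shaft 12 mm thick, with a square black rubber stop (22 x 22 mm, 18 mm long) on each end; 190 mm of bare shaft between the stops, 226 mm over all. Origin on the axis at mid-length; x along the shaft. Lies on the mat on its stops, axis 11 mm and shaft underside 5 mm above the mat. May be absent.
- short_a: Short chrome rod: round steel shaft 12 mm thick, with a square black rubber stop (22 x 22 mm, 18 mm long) on each end; 124 mm of bare shaft between the stops, 160 mm over all. Origin on the axis at mid-length; x along the shaft. Lies on the mat on its stops, axis 11 mm and shaft underside 5 mm above the mat. May be absent.
- short_b: Short chrome rod: round steel shaft 12 mm thick, with a square black rubber stop (22 x 22 mm, 18 mm long) on each end; 124 mm of bare shaft between the stops, 160 mm over all. Origin on the axis at mid-length; x along the shaft. Lies on the mat on its stops, axis 11 mm and shaft underside 5 mm above the mat. May be absent.
- spacer: Wooden spacer bar of the long rods' size, all light wood: round shaft 12 mm thick and 190 mm long between square ends (22 x 22 mm, 18 mm long), 226 mm over all. At the start it lies in long_notch1 of the stand. Origin on the axis at mid-length; x along the shaft.
- die: Bystander: chrome twelve-sided die, 24 mm. Origin under its middle.
- tin_box: Bystander: faded blue tin card box, 73 x 103 x 42 mm. Origin under its middle.
- dice_tray: Bystander: maple dice tray with rounded corners, 130 x 130 x 24 mm. Origin under its middle.
- marble: Bystander: squat amber glass marble, 26 mm wide and 18 mm high, in the dice tray. Origin under its middle.
Not all that is in view belongs to the job. What is shaped like the long_c but purple is not meant.

How it is judged:
By the outcome, as a careful person would: the job done as asked, in the order asked, and still so for the second after the job is handed in, with the robot touching nothing.
Of long_a, long_b, long_c, short_a, short_b only 3 to 5 are there at a start; the rules pass over those that are not, and their reading is None.
At some moment in a run one of long_a, long_b, long_c, short_a, short_b may be knocked a few centimetres aside while the robot is not near it.
Once in a run the grip may slacken for a moment while it holds something.
It also fails if it takes over 210 s, if anything falls off the work surface, if the arm or the gripper's body presses on something with over 40 N, if the wrist force passes 120 N, or if a joint passes its speed limit or range.

### The arm

A 6-joint arm with a two-finger parallel gripper is mounted at the origin on the work surface. World frame = base frame: x ahead of the robot, y to its left, z up, the work surface at z = 0. Lengths are in m, angles in rad, forces in N, time in s.
With the tool pointing down it reaches from about 0.35 to 0.925 m from the base axis. Payload 6.4 kg.
Tool frame: the origin (TCP) lies at the very end of the fingers, on their centre line; the grasp point (between the pads) lies behind it (bot.grasp_offset is the z of the grasp point in the tool frame, in m); z points along the fingers, y is the direction in which the jaws open and shut (so a half turn about z gives the same grasp; the last joint's range is limited). The gripper opens to 94 mm and grips with 3 to 60 N. Pads are 16 mm wide; open, the fingers measure 119 mm over their backs; the gripper's body (75 mm by 177 mm) begins 78 mm behind the grasp point.
Start: joints at [-1.339, 0.245, 1.558, -0, 1.339, -0.174], TCP at [0.257, -0.597, 0.205] pointing down, gripper open.
Joint ranges: [-3.13, 3.13], [-1.02, 2.26], [0.13, 2.54], [-0.95, 4.09], [0.21, 2.88], [-2.74, 2.74]. Speed limits (rad/s): [2.57, 2.57, 3.14, 3.14, 3.14, 3.14].

### API

Orientations are given as a unit quaternion [x, y, z, w].
In Python, from bench import observe, eyes, ticket, outline_of, bot gives the robot as it stands.
- The arm moves only by the tool drive_tool, never from a script. Its argument "series" is a list that holds one entry, the list of rows, each a list of 5 numbers: the shift along the tool's x, y, z in mm, then the turn about the tool's z in degrees, then the finger opening in mm, from 0 to 94. In form: [[[tx, ty, tz, spin, grip], ...]]. A call has 1 to 12 rows; each row is the pose to reach, as a shift and turn from the pose measured when the call began, along the tool's axes at that moment; what a row does not reach only later rows make up. A row lasts 1/8 s, in which the tool goes at most 62.5 mm and 10.7 degrees, less where a joint would pass 70% of its speed; a pose out of reach is approached as far as the arm can. A call with a gripper value outside its range is refused whole. The fingers move at their own pace and stop on an object; "squeeze" is the grip in N (left out, the last holds). Time passes only in rows, so rows that repeat a pose let the fingers close. It gives the time, the measured TCP pose, the force and the opening at its end, in the units of the state.
- observe(): the state, without advancing time (a new reading comes with each control period).
- eyes.camera(name): name is "scene" or "top" or "wrist"; returns (picture, depth): 400x640x3 uint8, red, green, blue; 400x640 float32, m along the optical axis (not along the pixel's ray), 0 where there is no reading.
- eyes.camera_params(name): a dict with "camera_matrix" (3x3 intrinsics, pixels), "R" (3x3) and "t" (3): a world point X has camera coordinates R X + t; the wrist camera has in their place "mount" (4x4, takes a point from camera to tool coordinates, whose origin is the TCP and whose axes are the flange's). Camera axes: x right, y down, z forward; pixel columns grow to the right and rows downward; lengths in m; the calibration is good to about 2 mm. A picture is of the moment at which its call begins: read the wrist's pose just before it. camera_params takes no time and is no camera call.
- ticket.hand_in(): hands the job in, once; it reports no verdict.
Trained networks look in the newest picture that a camera, given by its name, has taken for a name from the list of things; names that differ only in an ending like _2 or _b are one class to them, and where a whole thing is asked for, a point or a joint stands for the part that bears it (a point fixed in the world has none). Each returns a list of dicts, best first, with "confidence" (0 to 1); they miss things now and then, are a little off and sometimes report something else, mostly with a low value. They report only what shows in the picture. A call takes as long as a camera call. They do not tell look-alikes from the thing itself.
- outline_of(camera, label): "region" (400x640 bool, what is visible of it) and "box" ([centre column, centre row, width, height] in pixels, round what is visible of it).
The state is a dict: "time": time; "joint_pos": joint angles; "qvel": joint speeds; "tau": joint torques, N m; "eef_pos": TCP position; "orientation": TCP orientation; "force": force on the tool from outside, world axes, zero at the start; "torque": the same for the moment, N m; "opening": finger opening in m.
Only numpy, scipy, OpenCV 4.12 (cv2) and the standard library are available. Lean on these libraries where they do the work, as an engineer would, in place of code of your own. Each camera call takes 0.05 s, during which the arm holds its last target.

## Working session

There is one attempt and no reset: what is moved stays moved. The work goes in short steps, Python scripts to look and compute and a tool call to move; the robot and the scene stay as the last step left them, time stands still between calls to the robot, and variables do not carry over. Pictures are saved under pics/ and viewed, and the job is handed in when it is done.

Besides the shell and the picture viewer there is one more tool, called as a command line: name --argument value ..., lists and objects as JSON in quotes. drive_tool: Moves the arm, as the interface text tells. Its arguments: {"type":"object","properties":{"series":{"type":"array","items":{"type":"array","items":{"type":"array","items":{"type":"number"}}}},"squeeze":{"type":"number"}},"required":["series"]}

```bash
mkdir -p pics; ls
python3 - <<'E'
from bench import observe, eyes, ticket, outline_of, bot
import cv2
print(observe()); print(bot.grasp_offset)
for n in ["scene","top","wrist"]:
    p,d=eyes.camera(n); cv2.imwrite(f"pics/{n}0.png",p[:,:,::-1]); print(n,eyes.camera_params(n))
E
```

```text
pics
{'time': 0.0, 'joint_pos': array([-1.33911793e+00,  2.45828478e-01,  1.55900877e+00,  1.98681579e-06,
        1.33868986e+00, -1.74060920e-01]), 'qvel': array([-0.00049981,  0.00146873,  0.0001869 ,  0.00079828,  0.00074989,
       -0.00086147]), 'tau': array([ 7.18964839e-04, -4.15834951e+01, -3.14599979e+01,  6.85606780e-02,
        3.32150306e-02, -1.41245805e-04]), 'eef_pos': array([ 0.25644269, -0.59661936,  0.20433897]), 'orientation': array([ 9.79492018e-01,  2.01480648e-01, -2.68945385e-05, -9.66851650e-04]), 'force': array([-0.59570206, -1.20909426, -0.56645583]), 'torque': array([0.00308119, 0.04683371, 0.06554798]), 'opening': 0.09396706744576898}
-0.0188
scene {'camera_matrix': array([[393.6304748 ,   0.        , 314.32284571],
       [  0.        , 393.6304748 , 201.71782471],
       [  0.        ,   0.        ,   1.        ]]), 'R': array([[-0.61184607,  0.79086377,  0.01337505],
       [ 0.61022813,  0.48272223, -0.62817265],
       [-0.50325542, -0.37618313, -0.77795902]]), 't': array([ 0.29821394, -0.24735464,  1.2941329 ])}
top {'camera_matrix': array([[370.141
[... 170 characters left out ...]
9903641, -0.03211337],
       [-0.99536104,  0.03271467, -0.09047737],
       [ 0.09144076,  0.02925764, -0.99538062]]), 't': array([0.05147845, 0.51092172, 0.91377261])}
wrist {'camera_matrix': array([[292.74746629,   0.        , 321.19070433],
       [  0.        , 292.74746629, 199.96878448],
       [  0.        ,   0.        ,   1.        ]]), 'mount': array([[ 1.21727262e-03, -9.71281013e-01, -2.37932157e-01,
         6.84362415e-02],
       [ 9.99998805e-01,  1.40895998e-03, -6.35579957e-04,
         1.45012587e-04],
       [ 9.52563631e-04, -2.37931099e-01,  9.71281568e-01,
        -1.79907716e-01],
       [ 0.00000000e+00,  0.00000000e+00,  0.00000000e+00,
         1.00000000e+00]])}
```

View pics/scene0.png

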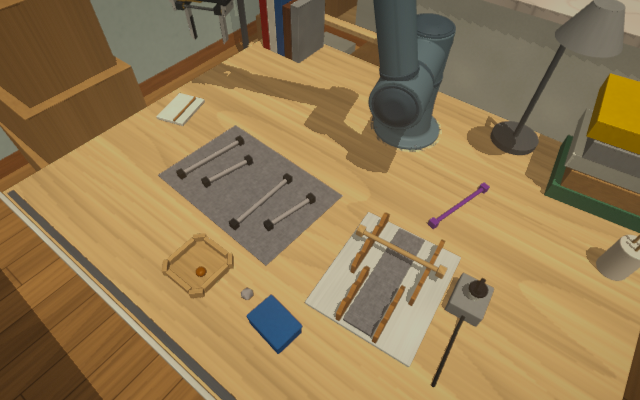

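View pics/top0.png

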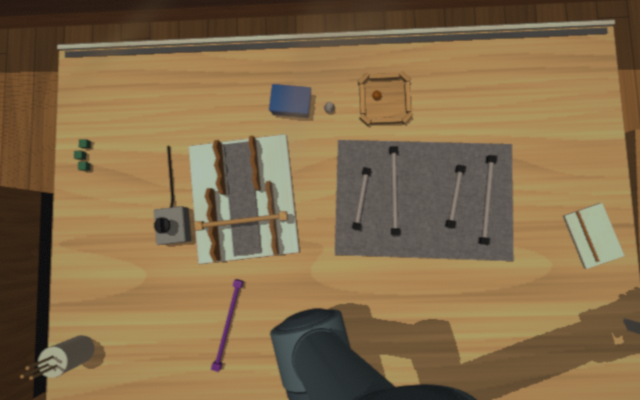

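View pics/wrist0.png

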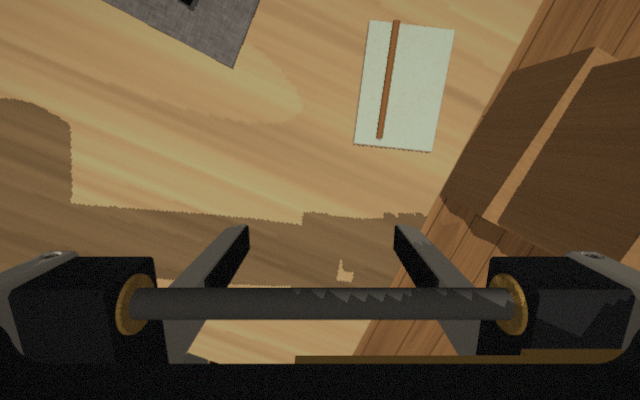

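Scene and top views show the following:
- There are four chrome rods on the mat: two long (top px (394,190) and (488,200)) and two short ((362,198) and (455,196)).
- The spacer is in the stand at (245,220), and the button is at (163,225).
- The purple decoy at (228,325) is to be ignored.

Next I'll measure the poses.

```bash
cat > h.py <<'E'
from bench import observe, eyes, ticket, outline_of, bot
import numpy as np, cv2
from scipy.spatial.transform import Rotation as Ro
def cam(n,save=None):
    s=observe(); p,d=eyes.camera(n)
    P=eyes.camera_params(n); K=P["camera_matrix"]
    if n=="wrist":
        T=np.eye(4); T[:3,:3]=Ro.from_quat(s["orientation"]).as_matrix(); T[:3,3]=s["eef_pos"]
        M=T@P["mount"]; Rcw=M[:3,:3]; c=M[:3,3]
    else:
        Rcw=P["R"].T; c=-Rcw@P["t"]
    v,u=np.mgrid[:400,:640]
    ray=np.stack([(u-K[0,2])/K[0,0],(v-K[1,2])/K[1,1],np.ones_like(u,float)],-1)
    W=(ray*d[...,None])@Rcw.T+c
    if save: cv2.imwrite(f"pics/{save}.png",p[:,:,::-1])
    return dict(p=p,d=d,W=W,R=Rcw,c=c,K=K,ok=d>0,ray=ray@Rcw.T)
def onplane(C,m,z):
    r=C["ray"][m]; return C["c"]+r*((z-C["c"][2])/r[:,2])[:,None]
def proj(C,X):
    q=(np.asarray(X)-C["c"])@C["R"]; return (q@C["K"].T)[:, :2]/q[:,2:]
def st():
    s=observe(); e=Ro.from_quat(s["orientation"]).as_matrix()
    print("t",round(s["time"],2),"tcp",np.round(s["eef_pos"]*1000,1),"xaxis yaw",round(np.degrees(np.arctan2(e[1,0],e[0,0])),2),"F",np.round(s["force"],1),"open",round(s["opening"]*1000,1),"q6",round(s["joint_pos"][5],2), "tilt",np.round(e[:,2],4)); return s,e
def line(Q):
    m=np.median(Q,0); 
    r=cv2.minAreaRect(Q.astype(np.float32)*1000)
    return r
def go(x,y,z,yaw):
    """tool-frame shift for TCP target (mm) and x-axis yaw (deg, mod 180)"""
    s,e=st(); dt=e.T@(np.array([x,y,z])-s["eef_pos"]*1000)
    cur=np.degrees(np.arctan2(e[1,0],e[0,0]))
    sp=-((yaw-cur+90)%180-90)
    print("shift",np.round(dt,1),"spin",round(sp,1),"q6 after ~",round(s["joint_pos"][5]+np.radians(sp),2))
E
python3 - <<'E'
from h import *
C=cam("top")
for lab,z in [("long_a",.014),("short_a",.014),("spacer",.0535),("stop_top",.09),("stand",.012),("mat",.003),("die",.02),("tin_box",.04),("dice_tray",.02)]:
    for o in outline_of("top",lab):
        m=o["region"]; 
        Q=onplane(C,m,z)[:,:2]; r=line(Q)
        print(lab,round(o["confidence"],2),np.round(o["box"]),m.sum(),"rect",np.round(r[0],1),np.round(r[1],1),round(r[2],1),"z",np.round(np.percentile(C["W"][m&C["ok"]][:,2]*1000,[5,50,95]),1))
C=cam("scene")
for lab,z in [("long_a",.014),("short_a",.014),("spacer",.0535),("stop_top",.09)]:
    for o in outline_of("scene",lab):
        m=o["region"]; 
        Q=onplane(C,m,z)[:,:2]; r=line(Q)
        print("scene",lab,round(o["confidence"],2),np.round(o["box"]),m.sum(),"rect",np.round(r[0],1),np.round(r[1],1),round(r[2],1),"z",np.round(np.percentile(C["W"][m&C["ok"]][:,2]*1000,[5,50,95]),1))
st()
E
```

```text
long_a 0.91 [395. 191.  11.  88.] 502 rect [ 529.6 -152.1] [ 23.3 225.9] 88.6 z [15.2 20.2 27. ]
long_a 0.82 [228. 325.  29.  91.] 542 rect [203.4 280. ] [ 24.3 227.4] 74.8 z [ 4.4 17.  24. ]
long_a 0.59 [491. 200.  21.  89.] 548 rect [ 498.  -385.7] [ 27.9 228.1] 81.2 z [13.6 20.1 26.7]
short_a 0.77 [361. 199.  18.  62.] 386 rect [510.3 -68.7] [ 22.8 161. ] 76.9 z [ 2.6 20.2 27.4]
short_a 0.66 [457. 195.  17.  61.] 405 rect [ 508.4 -305.5] [ 27.2 162. ] 76.4 z [13.6 20.3 27. ]
spacer 0.86 [242. 222.  92.  22.] 526 rect [460.3 233. ] [ 23.1 229.6] 4.2 z [54.8 59.7 66.3]
stop_top 0.53 [165. 226.  16.  19.] 232 rect [455.6 411.1] [41.4 37.6] 62.6 z [72.1 82.6 98. ]
stand 0.88 [228. 199. 151. 133.] 12905 rect [519.3 291.1] [318.9 367.4] 4.9 z [10.3 15.6 60.6]
mat 0.75 [424. 203. 179. 120.] 18556 rect [ 503.3 -228.8] [451.7 301.8] 86.4 z [0.8 3.6 6.3]
die 0.41 [396. 191.  12.  86.] 450 rect [ 527.6 -152.3] [ 22.6 221.8] 88.0 z [15.7 20.3 26.9]
die 0.38 [328. 108.   6.  11.] 79 rect [751.7   6.3] [23.4 24.1] 88.1 z [15.1 21.9 26.5]
die 0.24 [227. 200. 145. 131.] 13064 rect [518.7 287.6] [
[... 761 characters left out ...]
[288. 212.  52.  35.] 388 rect [510.  -64.4] [ 33.2 165.5] 78.4 z [ 1.9 17.  24.9]
scene short_a 0.78 [230. 172.  48.  34.] 273 rect [ 508.4 -301.2] [ 35.6 165. ] 75.8 z [ 9.1 17.6 25.3]
scene short_a 0.63 [198. 264.  74.  62.] 2783 rect [ 769.6 -135.3] [139.8 147.2] 1.1 z [ 2.7  6.8 24.2]
scene spacer 0.58 [398. 251.  90.  54.] 639 rect [461.1 231.4] [ 38.3 228.2] 6.4 z [13.4 57.3 64.1]
scene spacer 0.55 [229. 171.  48.  31.] 278 rect [ 529.5 -270.8] [ 33.8 155.2] 77.3 z [ 8.1 17.7 25.3]
scene stop_top 0.71 [479. 287.  20.  19.] 292 rect [464.3 417.9] [44.4 40. ] 36.9 z [73.8 80.7 96.3]
t 0.9 tcp [ 256.6 -597.2  205.4] xaxis yaw 23.25 F [-0.2  0.1  0.1] open 93.8 q6 -0.17 tilt [-0.  0. -1.]
```

Run:
```python
from h import *
go(480,-100,250,94.5); go(456,400,230,94.5)
```

```text
t 0.9 tcp [ 256.6 -597.2  205.4] xaxis yaw 23.25 F [-0.2  0.1  0.1] open 93.8 q6 -0.17 tilt [-0.  0. -1.]
shift [ 401.5 -368.6  -44.5] spin -71.2 q6 after ~ -1.42
t 0.9 tcp [ 256.6 -597.2  205.4] xaxis yaw 23.25 F [-0.2  0.1  0.1] open 93.8 q6 -0.17 tilt [-0.  0. -1.]
shift [ 576.9 -837.5  -24.5] spin -71.2 q6 after ~ -1.42
```

drive_tool --series '[[[45,-41,-44,-10,10],[90,-82,-44,-20,10],[135,-124,-44,-30,10],[180,-165,-44,-40,10],[225,-206,-44,-50,10],[270,-248,-44,-60,10],[315,-289,-44,-71,10],[360,-330,-44,-71,10],[401,-368,-44,-71,10],[418,-415,-44,-71,10],[436,-462,-44,-71,10],[453,-509,-44,-71,10]]]'

```text
time: 2.4
eef_pos: [0.4717, 0.0509, 0.2497]
orientation: [0.68, 0.733, 0.0, 0.0]
force: [0.2, -0.1, 1.5]
opening: 0.0101
```

Run:
```python
from h import *
go(456,390,230,94.5)
```

```text
t 2.4 tcp [471.7  50.9 249.7] xaxis yaw 94.25 F [ 0.2 -0.1  1.5] open 10.1 q6 -0.21 tilt [ 7.e-04 -1.e-04 -1.e+00]
shift [339.3   9.5  19.7] spin -0.2 q6 after ~ -0.21
```

drive_tool --series '[[[55,2,5,0,10],[110,3,10,0,10],[165,5,15,0,10],[220,6,20,0,10],[275,8,20,0,10],[320,10,20,0,10],[339,10,20,0,10],[339,10,20,0,0]]]'

```text
time: 3.4
eef_pos: [0.4563, 0.3899, 0.2295]
orientation: [0.68, 0.733, -0.0, 0.0]
force: [-0.2, -0.2, -0.9]
opening: 0.0031
```

Run:
```python
from h import *
st()
C=cam("wrist","w1")
W=C["W"]; ok=C["ok"]
for lab in ["stop_top","spacer"]:
  for o in outline_of("wrist",lab):
    m=o["region"]&ok
    print(lab,o["confidence"],np.round(o["box"]),np.percentile(W[m][:,2]*1000,[5,50,95,99]).round(1))
m=ok&(W[...,2]>.088)&(W[...,2]<.105)&(np.hypot(W[...,0]-.456,W[...,1]-.411)<.05)
print(m.sum(), line(W[m][:,:2]), np.median(W[m][:,2]))
m=ok&(W[...,2]>.068)&(W[...,2]<.088)&(np.hypot(W[...,0]-.456,W[...,1]-.411)<.05)
print(m.sum(), line(W[m][:,:2]), np.median(W[m][:,2]))
m=ok&(W[...,2]>.035)&(W[...,2]<.05)&(np.hypot(W[...,0]-.456,W[...,1]-.411)<.08)
print(m.sum(), line(W[m][:,:2]), np.median(W[m][:,2]))
```

```text
t 3.4 tcp [456.3 389.9 229.5] xaxis yaw 94.32 F [-0.2 -0.2 -0.9] open 3.1 q6 0.44 tilt [ 5.e-04 -7.e-04 -1.e+00]
stop_top 0.58 [322. 162.  35.  33.] [79.1 81.8 97.1 97.8]
spacer 0.74 [316. 288.  20. 138.] [ 52.8  58.8  65.2 177.8]
325 ((455.77520751953125, 420.7125549316406), (34.41598129272461, 9.51818561553955), 4.584544658660889) 0.09621418899897288
628 ((455.8556823730469, 420.38189697265625), (38.537960052490234, 38.3881721496582), 5.80549430847168) 0.08113812762576991
3346 ((457.4199523925781, 399.8719482421875), (90.12006378173828, 108.84282684326172), 4.413807392120361) 0.04534251419976956
```

View pics/w1.png

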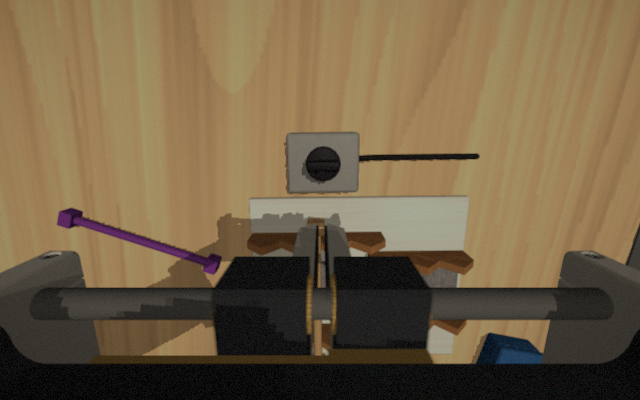

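The wrist view shows the mushroom at (322,162) with its bar along world x (4.6°). Its y differs from the top view's estimate, so I'll cross-check with depth from the other cameras.

Run:
```python
from h import *
for n in ["top","scene"]:
    C=cam(n); W=C["W"]; ok=C["ok"]
    for lo,hi in [(.088,.105),(.072,.088)]:
        m=ok&(W[...,2]>lo)&(W[...,2]<hi)&(np.hypot(W[...,0]-.456,W[...,1]-.415)<.035)
        print(n,m.sum(), line(W[m][:,:2]), np.median(W[m][:,2]))
    # box top
    m=ok&(W[...,2]>.042)&(W[...,2]<.049)&(np.hypot(W[...,0]-.456,W[...,1]-.415)<.07)
    print("box",line(W[m][:,:2]))
    # base top
    m=ok&(W[...,2]>.008)&(W[...,2]<.016)&(abs(W[...,0]-.52)<.2)&(abs(W[...,1]-.235)<.17)
    print("base",line(W[m][:,:2]))
st()
```

```text
top 81 ((455.1499328613281, 417.4765319824219), (34.00155258178711, 10.117393493652344), 4.416632652282715) 0.09579513217118873
top 143 ((455.0501708984375, 417.38623046875), (36.96021270751953, 37.94532012939453), 27.561487197875977) 0.08131585155107801
box ((455.86248779296875, 413.9544372558594), (89.73578643798828, 75.33544921875), 4.859691143035889)
base ((520.6712646484375, 246.7013702392578), (310.3196716308594, 308.3813171386719), 4.90133810043335)
scene 84 ((457.17608642578125, 420.76947021484375), (37.1445198059082, 10.207003593444824), 5.081753253936768) 0.09449845138676732
scene 205 ((457.96868896484375, 420.3822021484375), (38.13579559326172, 36.69929122924805), 84.59554290771484) 0.07988588014754205
box ((458.7374267578125, 401.39288330078125), (89.5050277709961, 108.94834899902344), 3.7281949520111084)
base ((520.7108154296875, 258.3385314941406), (311.15032958984375, 294.4564514160156), 4.8605170249938965)
t 3.65 tcp [456.9 388.5 229.8] xaxis yaw 94.15 F [-0.6 -1.   0.3] open 0.3 q6 0.44 tilt [ 9.e-04 -2.e-04 -1.e+00]
```

Run:
```python
from h import *
go(456,419.5,102,94.5);
```

```text
t 3.65 tcp [456.9 388.5 229.8] xaxis yaw 94.15 F [-0.6 -1.   0.3] open 0.3 q6 0.44 tilt [ 9.e-04 -2.e-04 -1.e+00]
shift [ 31.    1.2 127.8] spin -0.4 q6 after ~ 0.44
```

drive_tool --series '[[[31,1,50,0,0],[31,1,100,0,0],[31,1,128,0,0],[31,1,134,0,0],[31,1,138,0,0],[31,1,141,0,0],[31,1,143,0,0],[31,1,144,0,0],[31,1,144,0,0]]]' --squeeze 20

```text
time: 4.78
eef_pos: [0.4567, 0.4197, 0.0864]
orientation: [0.681, 0.732, 0.001, 0.001]
force: [0.6, -0.3, 3.3]
opening: 0.0005
```

drive_tool --series '[[[0,0,1,0,0],[0,0,2,0,0],[0,0,2,0,0]]]'

```text
time: 5.15
eef_pos: [0.4569, 0.4199, 0.086]
orientation: [0.681, 0.732, 0.001, 0.001]
force: [-2.4, -3.7, 11.7]
opening: 0.0
```

drive_tool --series '[[[0,0,2,0,0],[0,0,3,0,0],[0,0,3,0,0],[0,0,-10,0,0],[0,0,-60,0,0],[0,0,-110,0,10]]]'

```text
time: 5.9
eef_pos: [0.4556, 0.4196, 0.1961]
orientation: [0.681, 0.732, 0.0, 0.0]
force: [0.2, 0.1, 0.7]
opening: 0.0067
```

Run:
```python
from h import *
st()
for n in ["wrist","top"]:
    C=cam(n); W=C["W"]; ok=C["ok"]
    for lo,hi in [(.079,.105),(.06,.079)]:
        m=ok&(W[...,2]>lo)&(W[...,2]<hi)&(np.hypot(W[...,0]-.456,W[...,1]-.419)<.03)
        print(n,m.sum(), line(W[m][:,:2]), np.median(W[m][:,2]))
    if n=="wrist": cv2.imwrite("pics/w2.png",C["p"][:,:,::-1])
# spacer
C=cam("top")
for o in outline_of("top","spacer")[:1]:
    m=o["region"]&C["ok"]; W=C["W"][m]; print("sp",line(W[W[:,2]>.05][:,:2]))
```

```text
t 5.9 tcp [455.6 419.6 196.1] xaxis yaw 94.17 F [0.2 0.1 0.7] open 6.7 q6 0.49 tilt [ 5.e-04 -3.e-04 -1.e+00]
wrist 392 ((455.7774963378906, 420.25335693359375), (35.42792892456055, 10.392563819885254), 5.027796268463135) 0.0883196966096644
wrist 664 ((456.3286437988281, 420.6900329589844), (38.288291931152344, 38.987998962402344), 31.024436950683594) 0.07327188207127558
top 86 ((455.3373718261719, 417.30865478515625), (33.96891784667969, 9.914655685424805), 3.2646188735961914) 0.0878340502363748
top 137 ((455.5456848144531, 416.940185546875), (37.3048210144043, 37.202388763427734), 48.59296798706055) 0.07338229066579904
sp ((461.90740966796875, 231.21408081054688), (21.866107940673828, 226.36380004882812), 5.238404273986816)
```

View pics/w2.png

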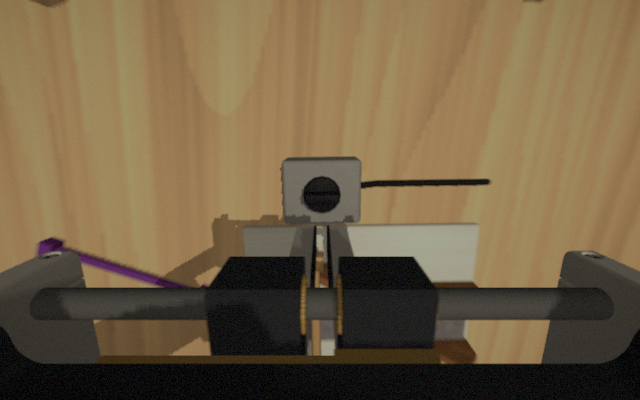

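The button reads 88 mm, so it is latched. Next I'll look at the spacer and stand with the wrist camera.

Run:
```python
from h import *
go(462,212,200,94.8)
```

```text
t 6.1 tcp [456.6 420.1 196.5] xaxis yaw 94.17 F [-1.2  0.1 -0.8] open 9.8 q6 0.49 tilt [ 0.0039  0.0014 -1.    ]
shift [-207.9   -9.7   -3.8] spin -0.6 q6 after ~ 0.48
```

drive_tool --series '[[[-52,-2,-4,0,20],[-104,-5,-4,0,30],[-156,-7,-4,0,40],[-208,-10,-4,-1,44],[-208,-10,-4,-1,44]]]'

```text
time: 6.72
eef_pos: [0.4604, 0.2094, 0.1977]
orientation: [0.676, 0.737, 0.0, -0.0]
force: [-0.3, 0.9, -0.2]
opening: 0.0438
```

Run:
```python
from h import *
st()
C=cam("wrist","w3")
for o in outline_of("wrist","spacer")[:2]:
    m=o["region"]&C["ok"]; W=C["W"][m]; W=W[(W[:,2]>.05)&(W[:,2]<.07)]; print("sp",o["confidence"],line(W[:,:2]))
W=C["W"]; m=C["ok"]&(W[...,2]>.06)&(W[...,2]<.072); print(m.sum())
for n in ["top","scene"]:
    C=cam(n)
    for o in outline_of(n,"spacer")[:1]:
        m=o["region"]&C["ok"]; W=C["W"][m]; print("sp",n,line(W[W[:,2]>.05][:,:2]))
```

```text
t 6.72 tcp [460.4 209.4 197.7] xaxis yaw 94.92 F [-0.3  0.9 -0.2] open 43.8 q6 0.12 tilt [-5.e-04  7.e-04 -1.e+00]
sp 0.84 ((462.3854675292969, 233.3962860107422), (21.381511688232422, 225.3989715576172), 5.069398403167725)
3106
sp top ((462.9677429199219, 182.05337524414062), (22.017465591430664, 127.23390197753906), 7.987484455108643)
sp scene ((464.11151123046875, 234.87765502929688), (22.09857177734375, 223.23843383789062), 5.075803279876709)
```

View pics/w3.png

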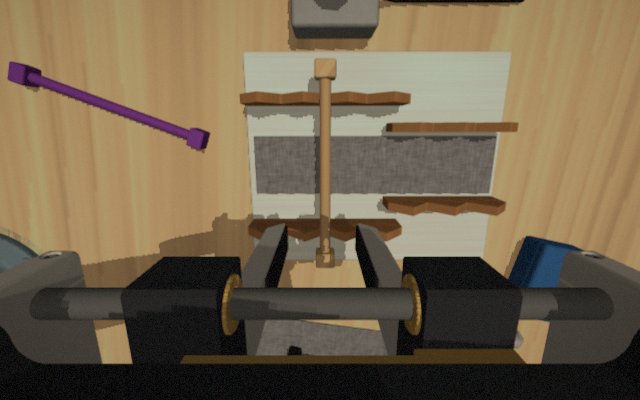

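The spacer lies at (462,233), yaw 95°, with its bare shaft free between the bars. I'll grasp it.

Run:
```python
from h import *
go(462.4,233.4,42,95)
```

```text
t 7.03 tcp [461.3 213.  199.7] xaxis yaw 95.27 F [ 0.8 -0.3 -0.2] open 43.9 q6 0.12 tilt [ 0.0028  0.0014 -1.    ]
shift [ 20.1   2.5 157.7] spin 0.3 q6 after ~ 0.12
```

drive_tool --series '[[[20,2,40,0,44],[20,2,85,0,44],[20,2,125,0,44],[20,2,158,0,44],[20,2,158,0,44],[20,2,158,0,8],[20,2,158,0,8],[20,2,158,0,8],[20,2,158,0,8]]]' --squeeze 30

```text
time: 8.15
eef_pos: [0.4622, 0.2334, 0.0425]
orientation: [0.674, 0.739, 0.002, 0.001]
force: [-1.4, -0.7, 3.8]
opening: 0.0113
```

drive_tool --series '[[[0,0,-30,0,8],[0,0,-70,0,8],[0,0,-110,0,8],[-45,0,-110,10,8],[-95,0,-110,20,8],[-145,0,-110,30,8],[-195,0,-110,40,8],[-245,0,-110,50,8],[-295,0,-110,60,8],[-345,0,-110,70,8],[-395,1,-110,80,8],[-445,2,-110,90,8]]]'

```text
time: 9.65
eef_pos: [0.5045, -0.2114, 0.152]
orientation: [0.999, 0.043, 0.002, -0.001]
force: [0.4, 0.5, -0.3]
opening: 0.011
```

Run:
```python
from h import *
go(505,-229,60,-4); C=cam("wrist","w4"); W=C["W"]
for lab in ["long_a","short_a","spacer"]:
  for o in outline_of("wrist",lab):
    m=o["region"]&C["ok"]; w=W[m]; 
    print(lab,round(o["confidence"],2),np.round(o["box"]),[np.round(v,1) for v in line(w[:,:2])], np.median(w[:,2]))
```

```text
t 9.65 tcp [ 504.5 -211.4  152. ] xaxis yaw 4.91 F [ 0.4  0.5 -0.3] open 11.0 q6 0.88 tilt [ 0.0038  0.0016 -1.    ]
shift [-1.4 17.7 92. ] spin 8.9 q6 after ~ 1.03
long_a 0.87 [271. 154.  33. 205.] [array([ 535.4, -151.5]), array([ 22.1, 222. ]), np.float64(88.7)] 0.020000966133299103
long_a 0.74 [488. 196.  87. 180.] [array([ 499.9, -364.9]), array([180.2, 198.6]), np.float64(24.8)] 0.01943093702602594
short_a 0.65 [407. 189.  76. 136.] [array([ 516.4, -270.2]), array([ 98.1, 157.2]), np.float64(80.1)] 0.01995256976995083
short_a 0.64 [191. 172.  52. 145.] [array([506. , -61.1]), array([ 32., 172.]), np.float64(77.6)] 0.020335786375948572
spacer 0.71 [323. 197.  42. 323.] [array([ 523.8, -212.5]), array([195. ,  22.7]), np.float64(6.9)] 0.16904533606665145
```

View pics/w4.png

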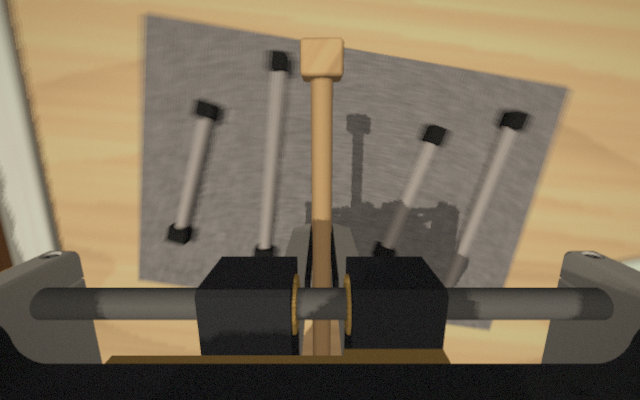

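drive_tool --series '[[[-1,18,30,9,8],[-1,18,70,9,8],[-1,18,110,9,8],[-1,18,135,9,8],[-1,18,143,9,8],[-1,18,146,9,8],[-1,18,146,9,8]]]'

```text
time: 10.72
eef_pos: [0.5062, -0.2279, 0.0067]
orientation: [0.999, -0.032, 0.002, -0.001]
force: [-0.8, -0.2, -0.7]
opening: 0.0109
```

drive_tool --series '[[[0,0,2,0,8],[0,0,2,0,20],[0,0,2,0,24],[0,0,2,0,24],[0,0,-30,0,24],[0,0,-80,0,30],[0,0,-140,0,40],[0,0,-200,0,40],[0,0,-230,0,40]]]'

```text
time: 11.85
eef_pos: [0.5063, -0.229, 0.2411]
orientation: [0.999, -0.032, 0.005, 0.001]
force: [0.8, -0.9, 0.2]
opening: 0.0398
```

```bash
cat > look.py <<'E'
from h import *
import sys
st(); C=cam("wrist",sys.argv[1]); W=C["W"]
for lab in sys.argv[2:]:
  for o in outline_of("wrist",lab):
    m=o["region"]&C["ok"]; w=W[m]; w=w[(w[:,2]>.009)&(w[:,2]<.1)]
    if len(w)>10: print(lab,round(o["confidence"],2),np.round(o["box"]),[np.round(v,1) for v in line(w[:,:2])], np.median(w[:,2]).round(4))
E
python3 look.py w5 long_a short_a spacer
```

```text
t 11.85 tcp [ 506.3 -229.   241.1] xaxis yaw -3.72 F [ 0.8 -0.9  0.2] open 39.8 q6 1.0 tilt [ 0.0094 -0.0022 -1.    ]
long_a 0.71 [260. 159.  26. 162.] [array([ 536.2, -151.3]), array([ 22.1, 211.1]), np.float64(88.6)] 0.02
long_a 0.63 [434. 175.  47. 164.] [array([ 498.9, -383.1]), array([ 22.1, 224.8]), np.float64(81.2)] 0.0199
long_a 0.23 [ 59. 167. 119. 218.] [array([526.8, 186.8]), array([309.7, 158.6]), np.float64(4.6)] 0.0134
short_a 0.78 [375. 171.  40. 115.] [array([ 513. , -304.6]), array([ 21.9, 152.2]), np.float64(76.5)] 0.0202
short_a 0.69 [206. 183.  30. 116.] [array([511.2, -67.1]), array([ 22. , 159.2]), np.float64(77.6)] 0.0203
spacer 0.7 [321. 177.  16. 169.] [array([ 506.1, -228.4]), array([ 21.9, 224.6]), np.float64(86.3)] 0.0202
spacer 0.6 [ 59. 170. 116. 222.] [array([526.7, 186.8]), array([309.7, 158.6]), np.float64(4.6)] 0.0134
```

View pics/w5.png

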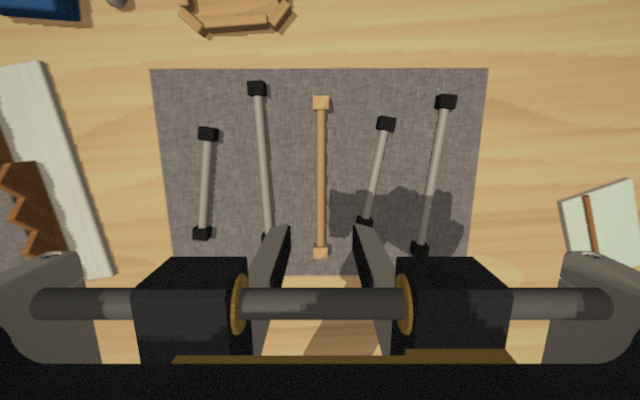

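The spacer lies flat on the mat at (506,-228). Next is long rod 1 at (529,-151), yaw -1.4°.

Run:
```python
from h import *
go(528.8,-151.1,5,-1.4)
```

```text
t 12.05 tcp [ 504.9 -228.   235.9] xaxis yaw -3.73 F [-0.3  0.8 -1.1] open 39.9 q6 1.0 tilt [ 0.0039  0.0017 -1.    ]
shift [ 18.  -77.9 231.1] spin -2.3 q6 after ~ 0.96
```

drive_tool --series '[[[10,-40,40,-2,40],[18,-78,80,-2,40],[18,-78,130,-2,40],[18,-78,180,-2,40],[18,-78,215,-2,40],[18,-78,231,-2,40],[18,-78,231,-2,40],[18,-78,231,-2,8],[18,-78,231,-2,8],[18,-78,231,-2,8],[18,-78,231,-2,8]]]'

```text
time: 13.42
eef_pos: [0.5287, -0.1509, 0.0051]
orientation: [1.0, -0.015, 0.002, -0.001]
force: [-0.6, -0.2, 0.3]
opening: 0.0109
```

Run:
```python
from h import *
go(416.6,229.4,150,95)
```

```text
t 13.43 tcp [ 528.7 -150.9    5.1] xaxis yaw -1.73 F [-0.6 -0.2  0.3] open 10.9 q6 1.11 tilt [ 0.0039  0.0018 -1.    ]
shift [-123.  -377.1 -144.7] spin 83.3 q6 after ~ 2.57
```

drive_tool --series '[[[0,0,-40,0,8],[0,0,-90,0,8],[0,0,-145,-7,8],[-14,-42,-145,-17,8],[-28,-84,-145,-27,8],[-42,-126,-145,-37,8],[-56,-168,-145,-47,8],[-70,-210,-145,-57,8],[-84,-252,-145,-67,8],[-98,-294,-145,-77,8],[-110,-336,-145,-87,8],[-123,-377,-145,-97,8]]]'

```text
time: 14.92
eef_pos: [0.4158, 0.2306, 0.1501]
orientation: [0.672, 0.741, 0.002, 0.001]
force: [0.8, -0.2, -1.3]
opening: 0.0113
```

```bash
python3 look.py w6 long_a
python3 - <<'E'
from h import *
go(416.6,229.4,43,95)
E
```

```text
t 14.93 tcp [415.8 230.6 150.1] xaxis yaw 95.6 F [ 0.8 -0.2 -1.3] open 11.3 q6 0.17 tilt [ 0.0039  0.0017 -1.    ]
long_a 0.96 [123. 125. 226. 101.] [array([205. , 281.2]), array([ 22.5, 226.5]), np.float64(74.5)] 0.0173
long_a 0.59 [321. 196.  43. 320.] [array([412.6, 268.7]), array([ 29.3, 220.5]), np.float64(3.4)] 0.0194
long_a 0.23 [394.   4.  23.   6.] [array([455.9, 403.7]), array([18.5,  8. ]), np.float64(2.0)] 0.0689
t 15.03 tcp [415. 232. 150.] xaxis yaw 95.64 F [-0.9  0.3 -0.6] open 11.0 q6 0.17 tilt [ 0.003   0.0023 -1.    ]
shift [ -2.9   1.  107. ] spin 0.6 q6 after ~ 0.18
```

View pics/w6.png

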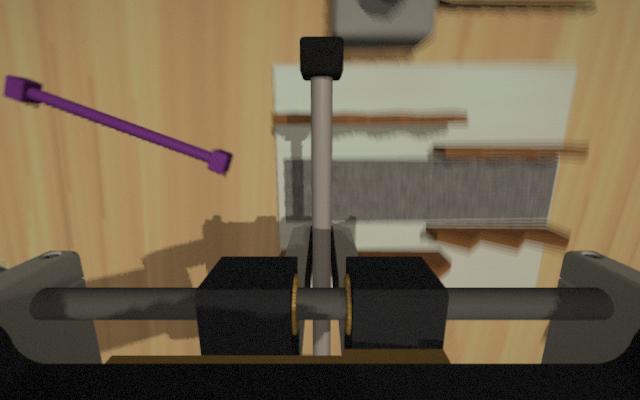

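drive_tool --series '[[[-3,1,40,0,8],[-3,1,75,0,8],[-3,1,95,0,8],[-3,1,102,0,8],[-3,1,105,0,8],[-3,1,105,0,8]]]'

```text
time: 15.78
eef_pos: [0.4172, 0.2293, 0.0457]
orientation: [0.672, 0.741, 0.002, 0.001]
force: [0.5, -0.4, -0.9]
opening: 0.0113
```

drive_tool --series '[[[0,0,1,0,8],[0,0,1,0,8],[0,0,1,0,24],[0,0,1,0,28],[0,0,1,0,28],[0,0,-40,0,28],[0,0,-90,0,40],[0,0,-140,0,40],[0,0,-140,0,40]]]'

```text
time: 16.9
eef_pos: [0.4196, 0.2298, 0.1904]
orientation: [0.672, 0.741, 0.006, 0.003]
force: [-0.2, 0.6, 0.1]
opening: 0.0399
```

```bash
python3 look.py w7 long_a
```

```text
t 16.9 tcp [419.6 229.8 190.4] xaxis yaw 95.63 F [-0.2  0.6  0.1] open 39.9 q6 0.16 tilt [ 0.0135  0.0051 -0.9999]
long_a 0.81 [140. 124. 202.  94.] [array([205.5, 281.7]), array([ 22.4, 225.9]), np.float64(74.9)] 0.0172
long_a 0.78 [317. 184.  18. 208.] [array([416.1, 226.9]), array([ 24.1, 232.5]), np.float64(4.5)] 0.0595
```

View pics/w7.png

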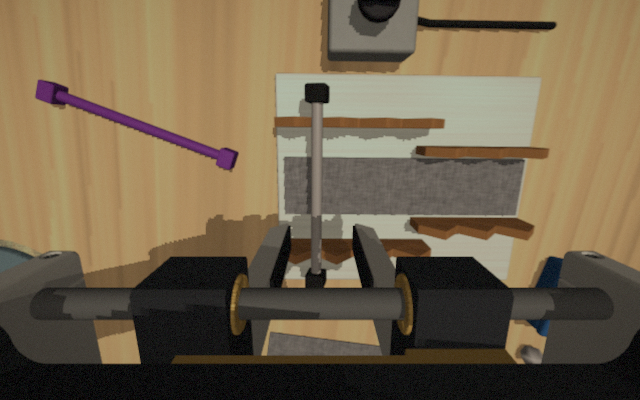

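Long rod 1 is seated in long_notch0 with its stops outside the bars. Next I'll check the mat from the top camera and go back for the short rod.

```bash
cat > top.py <<'E'
from h import *
import sys
C=cam("top",sys.argv[1])
for lab in sys.argv[2:]:
  for o in outline_of("top",lab):
    m=o["region"]&C["ok"]; w=C["W"][m]; w=w[(w[:,2]>.009)&(w[:,2]<.1)]
    if len(w)>10: print(lab,round(o["confidence"],2),np.round(o["box"]),[np.round(v,1) for v in line(w[:,:2])], np.median(w[:,2]).round(4))
E
python3 top.py t1 long_a short_a; python3 -c "
from h import *
go(500,-67,200,-12.4)"
```

```text
long_a 0.85 [258. 238.  64.  12.] [array([421.4, 196.1]), array([ 26. , 161.3]), np.float64(3.4)] 0.0589
long_a 0.83 [490. 201.  21.  89.] [array([ 497.1, -383.9]), array([ 22.5, 225.3]), np.float64(81.1)] 0.0197
long_a 0.56 [233. 313.  21.  71.] [array([232.1, 270.4]), array([ 14.2, 168.1]), np.float64(72.5)] 0.018
short_a 0.91 [458. 197.  16.  60.] [array([ 507.7, -304.2]), array([ 22.6, 159.6]), np.float64(76.6)] 0.0205
short_a 0.88 [360. 198.  19.  61.] [array([509.7, -67.5]), array([ 22. , 159.5]), np.float64(77.6)] 0.0209
t 17.15 tcp [415.5 228.6 183.7] xaxis yaw 95.61 F [ 0.3  0.4 -0.8] open 40.0 q6 0.16 tilt [ 8.0e-04  1.7e-03 -1.0e+00]
shift [-302.5   55.1  -16.7] spin -72.0 q6 after ~ -1.09
```

drive_tool --series '[[[-43,8,-17,-10,40],[-86,16,-17,-20,40],[-130,24,-17,-30,40],[-173,31,-17,-40,40],[-216,39,-17,-50,40],[-259,47,-17,-60,40],[-302,55,-17,-70,40],[-302,55,-17,-72,40],[-302,55,-17,-72,40]]]'

```text
time: 18.27
eef_pos: [0.4991, -0.066, 0.1991]
orientation: [0.109, 0.994, 0.001, -0.001]
force: [-0.3, -0.5, 0.9]
opening: 0.0401
```

```bash
python3 look.py w8 short_a long_a; python3 -c "
from h import *
go(510.5,-67.3,5,-12.4)"
```

```text
t 18.27 tcp [499.1 -66.  199.1] xaxis yaw 167.54 F [-0.3 -0.5  0.9] open 40.1 q6 -1.71 tilt [-0.0015  0.0029 -1.    ]
short_a 0.74 [140. 225.  31. 110.] [array([ 502.4, -301. ]), array([ 22.4, 147.8]), np.float64(76.3)] 0.0195
short_a 0.66 [323. 192.  14. 125.] [array([510.1, -65.5]), array([ 21.4, 158.5]), np.float64(77.7)] 0.0204
long_a 0.69 [ 78. 218.  58. 141.] [array([ 479. , -377.6]), array([ 22.6, 187.6]), np.float64(81.4)] 0.0191
long_a 0.56 [557.  65. 167.  69.] [array([415. , 208.3]), array([ 24.5, 185.5]), np.float64(6.5)] 0.0595
long_a 0.15 [323. 191.  19. 126.] [array([510.2, -65.5]), array([ 21.4, 158.7]), np.float64(77.7)] 0.0205
t 18.43 tcp [499.4 -65.4 199.9] xaxis yaw 167.66 F [-0.3  0.1 -0.5] open 40.2 q6 -1.71 tilt [ 1.0e-04  2.1e-03 -1.0e+00]
shift [-1.130e+01  1.000e-01  1.949e+02] spin 0.1 q6 after ~ -1.71
```

View pics/w8.png

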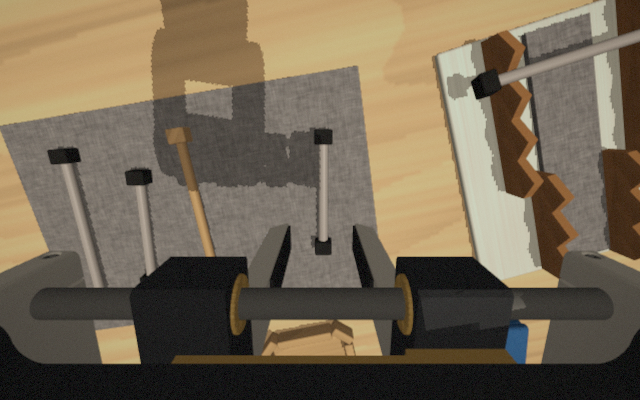

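The short rod lies between the open fingers, at (510,-66).

drive_tool --series '[[[-11,1,50,0,40],[-11,1,100,0,40],[-11,1,150,0,40],[-11,1,180,0,40],[-11,1,195,0,40],[-11,1,195,0,40],[-11,1,195,0,8],[-11,1,195,0,8],[-11,1,195,0,8],[-11,1,195,0,8]]]'

```text
time: 19.68
eef_pos: [0.5106, -0.0665, 0.0053]
orientation: [0.108, 0.994, 0.001, 0.0]
force: [-0.6, 1.3, 2.4]
opening: 0.011
```

```bash
python3 -c "
from h import *
go(582,243.8,150,95);go(627.8,247.8,150,95)"
```

```text
t 19.68 tcp [510.6 -66.5   5.3] xaxis yaw 167.65 F [-0.6  1.3  2.4] open 11.0 q6 -1.71 tilt [ 6.e-04  2.e-03 -1.e+00]
shift [  -3.4  318.6 -144.1] spin 72.7 q6 after ~ -0.44
t 19.68 tcp [510.6 -66.5   5.3] xaxis yaw 167.65 F [-0.6  1.3  2.4] open 11.0 q6 -1.71 tilt [ 6.e-04  2.e-03 -1.e+00]
shift [ -47.3  332.3 -144. ] spin 72.7 q6 after ~ -0.44
```

To short_notch1 first (the far one).

drive_tool --series '[[[0,0,-40,0,8],[0,0,-90,0,8],[0,0,-144,3,8],[-6,42,-144,13,8],[-12,84,-144,23,8],[-18,126,-144,33,8],[-24,168,-144,43,8],[-30,210,-144,53,8],[-36,252,-144,63,8],[-42,294,-144,73,8],[-47,332,-144,73,8],[-47,332,-144,73,8]]]'

```text
time: 21.18
eef_pos: [0.6273, 0.2494, 0.1493]
orientation: [0.677, 0.736, 0.001, -0.001]
force: [0.1, -0.3, -0.1]
opening: 0.0108
```

```bash
python3 look.py w9 short_a; python3 -c "
from h import *
go(627.8,247.8,45.5,95)"
```

```text
t 21.18 tcp [627.3 249.4 149.3] xaxis yaw 94.82 F [ 0.1 -0.3 -0.1] open 10.8 q6 0.13 tilt [ 1.e-04  2.e-03 -1.e+00]
t 21.27 tcp [626.9 247.2 149.3] xaxis yaw 94.68 F [ 0.8 -0.  -1.4] open 10.9 q6 0.12 tilt [-6.0e-04  1.3e-03 -1.0e+00]
shift [  0.4   1.  103.8] spin -0.3 q6 after ~ 0.12
```

View pics/w9.png

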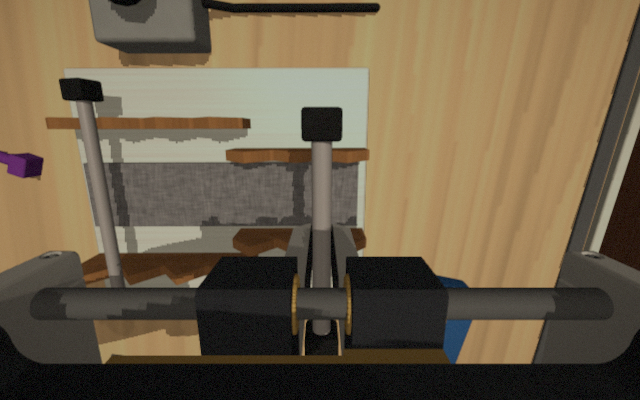

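drive_tool --series '[[[0,1,40,0,8],[0,1,75,0,8],[0,1,94,0,8],[0,1,101,0,8],[0,1,104,0,8],[0,1,105,0,8],[0,1,105,0,8]]]'

```text
time: 22.15
eef_pos: [0.6287, 0.2474, 0.0458]
orientation: [0.678, 0.735, 0.001, 0.0]
force: [-0.8, -1.6, 3.0]
opening: 0.0109
```

drive_tool --series '[[[0,0,1,0,8],[0,0,1,0,24],[0,0,1,0,28],[0,0,1,0,28],[0,0,-40,0,28],[0,0,-90,0,34],[0,0,-140,0,40],[-40,-10,-140,0,40],[-40,-10,-140,0,40]]]'

```text
time: 23.28
eef_pos: [0.6221, 0.2051, 0.1864]
orientation: [0.678, 0.735, 0.001, 0.0]
force: [0.3, -0.2, -0.3]
opening: 0.0398
```

```bash
python3 look.py w10 short_a long_a; python3 top.py t2 short_a long_a; python3 -c "
from h import *
go(505,-300,200,-13.5)"
```

```text
t 23.27 tcp [622.1 205.1 186.4] xaxis yaw 94.55 F [ 0.3 -0.2 -0.3] open 39.8 q6 0.07 tilt [ 0.0025  0.0013 -1.    ]
short_a 0.89 [328. 150.  24. 157.] [array([628. , 238.5]), array([ 26.4, 178.3]), np.float64(4.2)] 0.0596
long_a 0.76 [126. 149.  64. 225.] [array([400.9, 236.6]), array([ 61.6, 243.3]), np.float64(6.6)] 0.0591
short_a 0.67 [457. 196.  18.  62.] [array([ 507.4, -304.8]), array([ 22.4, 158.8]), np.float64(76.3)] 0.0224
short_a 0.5 [255. 153.  22.  11.] [array([635., 196.]), array([63.7, 27. ]), np.float64(86.0)] 0.0607
long_a 0.79 [262. 235.  58.  14.] [array([423. , 185.1]), array([ 24.4, 139.4]), np.float64(1.9)] 0.0595
long_a 0.61 [491. 200.  20.  85.] [array([ 496.8, -383. ]), array([ 21.8, 222.2]), np.float64(80.7)] 0.0199
t 23.57 tcp [621.6 207.3 185. ] xaxis yaw 94.73 F [0.1 0.2 0.1] open 39.7 q6 0.07 tilt [ 3.0e-04  1.3e-03 -1.0e+00]
shift [-495.9 -158.1  -15.7] spin -71.8 q6 after ~ -1.19
```

View pics/w10.png

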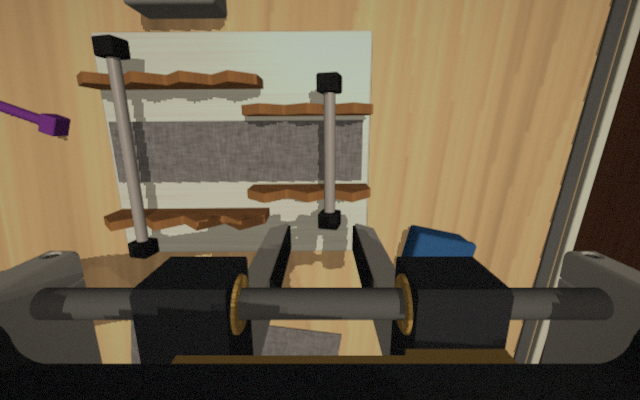

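Both rods are seated with their stops outside the bars. Next is short rod 2 at (508,-304).

drive_tool --series '[[[-45,-14,-16,-6,40],[-90,-29,-16,-13,40],[-135,-43,-16,-20,40],[-180,-57,-16,-27,40],[-225,-72,-16,-34,40],[-270,-86,-16,-41,40],[-315,-100,-16,-48,40],[-360,-115,-16,-55,40],[-405,-129,-16,-62,40],[-450,-143,-16,-69,40],[-496,-158,-16,-72,40],[-496,-158,-16,-72,40]]]'

```text
time: 25.08
eef_pos: [0.5046, -0.3023, 0.2]
orientation: [0.117, 0.993, 0.001, -0.0]
force: [-0.1, 0.6, 0.5]
opening: 0.0398
```

```bash
python3 look.py w11 short_a long_a; python3 -c "
from h import *
go(508,-303.8,5,-13.5)"
```

```text
t 25.07 tcp [ 504.6 -302.3  200. ] xaxis yaw 166.53 F [-0.1  0.6  0.5] open 39.8 q6 -2.07 tilt [ 0.      0.0014 -1.    ]
short_a 0.62 [321. 185.  20. 131.] [array([ 507.5, -302.9]), array([ 21.4, 158.4]), np.float64(76.6)] 0.0204
long_a 0.87 [252. 171.  33. 142.] [array([ 472.1, -378.6]), array([ 21.8, 174.6]), np.float64(80.9)] 0.0199
t 25.23 tcp [ 505.4 -299.   200. ] xaxis yaw 166.77 F [-0.4 -0.5  0.9] open 40.2 q6 -2.07 tilt [-1.0e-04  2.1e-03 -1.0e+00]
shift [ -3.7  -4.5 195. ] spin 0.3 q6 after ~ -2.06
```

drive_tool --series '[[[-3,-4,50,0,40],[-3,-4,100,0,40],[-3,-4,150,0,40],[-3,-4,180,0,40],[-3,-4,195,0,40],[-3,-4,195,0,40],[-3,-4,195,0,8],[-3,-4,195,0,8],[-3,-4,195,0,8],[-3,-4,195,0,8]]]'

```text
time: 26.48
eef_pos: [0.5076, -0.3033, 0.0054]
orientation: [0.115, 0.993, 0.001, 0.0]
force: [0.8, 1.1, 1.6]
opening: 0.0111
```

```bash
python3 -c "
from h import *
go(582,243.8,150,95)"
```

```text
t 26.48 tcp [ 507.6 -303.3    5.4] xaxis yaw 166.76 F [0.8 1.1 1.6] open 11.1 q6 -2.07 tilt [ 4.0e-04  1.9e-03 -1.0e+00]
shift [  52.9  549.9 -143.5] spin 71.8 q6 after ~ -0.82
```

drive_tool --series '[[[0,0,-40,0,8],[0,0,-90,0,8],[2,25,-143,3,8],[8,80,-143,10,8],[13,135,-143,17,8],[18,190,-143,24,8],[24,245,-143,31,8],[29,300,-143,38,8],[34,355,-143,45,8],[40,410,-143,52,8],[45,465,-143,59,8],[50,515,-143,66,8]]]'

```text
time: 27.98
eef_pos: [0.5766, 0.211, 0.1492]
orientation: [0.639, 0.769, 0.001, -0.0]
force: [0.4, -0.7, -0.2]
opening: 0.0114
```

```bash
python3 -c "
from h import *
go(582,243.8,150,95)"
```

```text
t 27.98 tcp [576.6 211.  149.2] xaxis yaw 100.55 F [ 0.4 -0.7 -0.2] open 11.4 q6 -0.02 tilt [ 2.0e-04  1.7e-03 -1.0e+00]
shift [31.3 11.3 -0.8] spin 5.5 q6 after ~ 0.08
```

drive_tool --series '[[[31,11,0,5,8],[31,11,0,5.5,8],[31,11,0,5.5,8]]]'

```text
time: 28.35
eef_pos: [0.5814, 0.2429, 0.1488]
orientation: [0.675, 0.738, 0.0, -0.001]
force: [-0.3, 0.7, -1.1]
opening: 0.0113
```

```bash
python3 look.py w12 short_a; python3 -c "
from h import *
go(582,243.8,45.5,95)"
```

```text
t 28.35 tcp [581.4 242.9 148.8] xaxis yaw 95.08 F [-0.3  0.7 -1.1] open 11.3 q6 0.13 tilt [-7.0e-04  1.2e-03 -1.0e+00]
short_a 0.57 [372. 184.  28. 140.] [array([630.2, 261.3]), array([ 26.7, 133.9]), np.float64(8.8)] 0.0595
t 28.45 tcp [581.6 242.4 149. ] xaxis yaw 95.0 F [ 0.1  0.3 -2. ] open 11.0 q6 0.13 tilt [-3.0e-04  1.4e-03 -1.0e+00]
shift [  1.2   0.5 103.5] spin 0.0 q6 after ~ 0.13
```

View pics/w12.png

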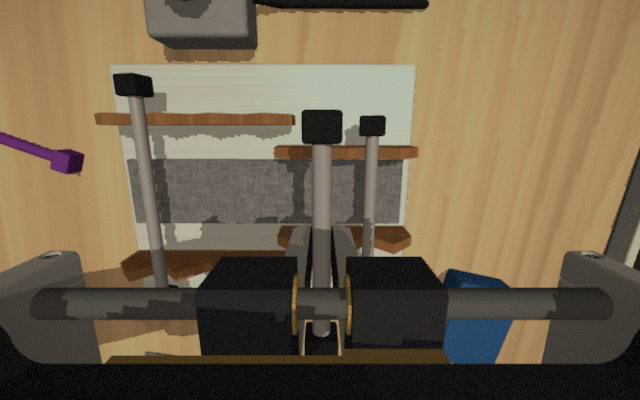

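drive_tool --series '[[[1,1,40,0,8],[1,1,75,0,8],[1,1,94,0,8],[1,1,101,0,8],[1,1,104,0,8],[1,1,105,0,8],[1,1,105,0,8]]]'

```text
time: 29.32
eef_pos: [0.5831, 0.2434, 0.046]
orientation: [0.675, 0.737, 0.0, -0.0]
force: [-4.1, -2.8, 5.4]
opening: 0.0112
```

drive_tool --series '[[[0,0,0,0,8],[0,0,0,0,24],[0,0,0,0,28],[0,0,0,0,28],[0,0,-40,0,28],[0,0,-90,0,34],[0,0,-140,0,40],[-40,-10,-140,0,40],[-40,-10,-140,0,40]]]'

```text
time: 30.45
eef_pos: [0.5768, 0.2012, 0.1867]
orientation: [0.676, 0.737, 0.001, 0.0]
force: [-1.0, 0.0, 0.0]
opening: 0.04
```

```bash
python3 look.py w13 short_a long_a; python3 top.py t3 short_a long_a; python3 -c "
from h import *
go(497,-382,200,-9)"
```

```text
t 30.45 tcp [576.8 201.2 186.7] xaxis yaw 94.89 F [-1.  0.  0.] open 40.0 q6 0.06 tilt [ 1.7e-03  8.0e-04 -1.0e+00]
short_a 0.93 [376. 151.  28. 158.] [array([631.6, 246.6]), array([ 34.5, 182.5]), np.float64(4.8)] 0.0596
short_a 0.56 [329. 151.  27. 161.] [array([582.4, 247.1]), array([ 29. , 168.3]), np.float64(5.2)] 0.0595
long_a 0.9 [ 56. 110. 107.  52.] [array([259. , 265.4]), array([ 21.7, 115.6]), np.float64(75.8)] 0.0172
long_a 0.74 [169. 144.  54. 225.] [array([403.6, 237. ]), array([ 53.6, 239.7]), np.float64(5.8)] 0.0593
short_a 0.68 [260. 169.  22.  13.] [array([585.5, 189.5]), array([25.9, 58. ]), np.float64(4.0)] 0.0603
short_a 0.68 [254. 153.  24.   9.] [array([635. , 197.1]), array([64.7, 26.3]), np.float64(87.0)] 0.0608
long_a 0.73 [489. 201.  20.  88.] [array([ 496.7, -384.1]), array([ 23.4, 225.5]), np.float64(81.0)] 0.0198
long_a 0.52 [260. 236.  58.  10.] [array([422.7, 183.8]), array([ 24.4, 137.2]), np.float64(2.2)] 0.06
t 30.75 tcp [576.3 203.2 185.3] xaxis yaw 95.07 F [-0.3  0.4  0.4] open 39.9 q6 0.06 tilt [-5.e-04  8.e-04 -1.e+00]
shift [-575.9 -130.7  -15.1] spin -75.9 q6 after ~ -1.26
```

View pics/w13.png

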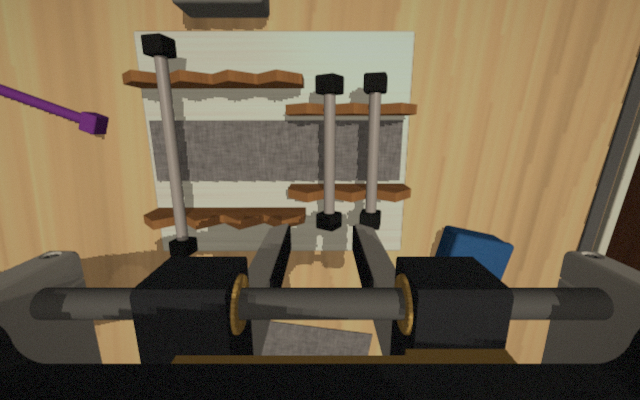

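drive_tool --series '[[[-50,-11,-15,-6,40],[-100,-23,-15,-13,40],[-150,-34,-15,-20,40],[-200,-45,-15,-27,40],[-250,-57,-15,-34,40],[-300,-68,-15,-41,40],[-350,-79,-15,-48,40],[-400,-91,-15,-55,40],[-450,-102,-15,-62,40],[-500,-113,-15,-69,40],[-550,-125,-15,-76,40],[-576,-131,-15,-76,40]]]'

```text
time: 32.25
eef_pos: [0.4965, -0.3838, 0.1994]
orientation: [0.079, 0.997, 0.001, -0.0]
force: [0.1, 0.5, -0.4]
opening: 0.04
```

```bash
python3 look.py w14 long_a; python3 -c "
from h import *
go(497.5,-383.5,5,-9)"
```

```text
t 32.25 tcp [ 496.5 -383.8  199.4] xaxis yaw 170.93 F [ 0.1  0.5 -0.4] open 40.0 q6 -2.25 tilt [-8.0e-04  1.3e-03 -1.0e+00]
long_a 0.82 [323. 179.  22. 181.] [array([ 496.8, -382.3]), array([ 21.6, 223.8]), np.float64(80.9)] 0.0201
t 32.35 tcp [ 496.5 -383.7  199.5] xaxis yaw 170.84 F [ 0.1  0.  -0.2] open 40.1 q6 -2.25 tilt [-7.0e-04  1.1e-03 -1.0e+00]
shift [ -1.2   0.2 194.5] spin -0.2 q6 after ~ -2.25
```

View pics/w14.png

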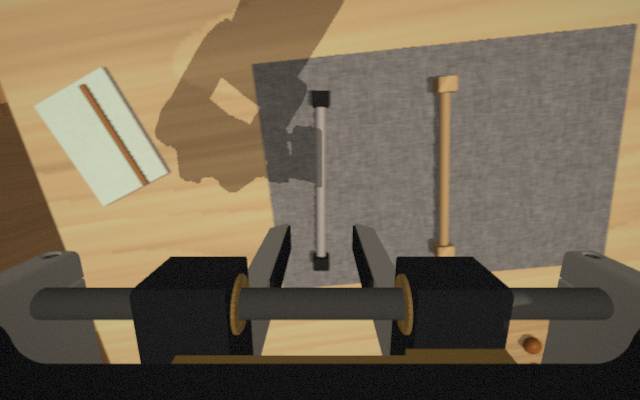

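drive_tool --series '[[[-1,1,50,0,40],[-1,1,100,0,40],[-1,1,150,0,40],[-1,1,180,0,40],[-1,1,194,0,40],[-1,1,194,0,40],[-1,1,194,0,8],[-1,1,194,0,8],[-1,1,194,0,8],[-1,1,194,0,8]]]'

```text
time: 33.6
eef_pos: [0.4977, -0.3829, 0.006]
orientation: [0.08, 0.997, 0.0, -0.0]
force: [0.4, 0.3, 2.5]
opening: 0.0112
```

```bash
python3 -c "
from h import *
go(508.3,237.4,150,95)"
```

```text
t 33.6 tcp [ 497.7 -382.9    6. ] xaxis yaw 170.84 F [0.4 0.3 2.5] open 11.2 q6 -2.25 tilt [-3.e-04  7.e-04 -1.e+00]
shift [  88.3  614.2 -143.6] spin 75.8 q6 after ~ -0.92
```

drive_tool --series '[[[0,0,-40,0,8],[0,0,-90,0,8],[4,25,-143,3,8],[11,75,-143,9,8],[18,125,-143,15,8],[25,175,-143,21,8],[32,225,-143,27,8],[40,275,-143,34,8],[47,325,-143,40,8],[54,375,-143,46,8],[61,425,-143,52,8],[68,475,-143,58,8]]]'

```text
time: 35.1
eef_pos: [0.5058, 0.0983, 0.1492]
orientation: [0.555, 0.832, 0.0, -0.0]
force: [0.7, -0.5, -0.9]
opening: 0.0112
```

```bash
python3 -c "
from h import *
go(508.3,237.4,150,95)"
```

```text
t 35.1 tcp [505.8  98.3 149.2] xaxis yaw 112.62 F [ 0.7 -0.5 -0.9] open 11.2 q6 -0.42 tilt [-3.e-04  7.e-04 -1.e+00]
shift [127.4  55.8  -0.7] spin 17.6 q6 after ~ -0.12
```

drive_tool --series '[[[43,19,-1,6,8],[86,37,-1,12,8],[115,50,-1,17.6,8],[127,56,-1,17.6,8],[127,56,-1,17.6,8]]]'

```text
time: 35.72
eef_pos: [0.5085, 0.2371, 0.15]
orientation: [0.675, 0.738, -0.0, -0.0]
force: [-1.2, -0.3, -1.1]
opening: 0.0112
```

```bash
python3 look.py w15 long_a; python3 -c "
from h import *
go(508.3,237.4,46,95)"
```

```text
t 35.73 tcp [508.5 237.1 150. ] xaxis yaw 95.15 F [-1.2 -0.3 -1.1] open 11.2 q6 0.14 tilt [-8.e-04  2.e-04 -1.e+00]
long_a 0.98 [ 77. 139. 148.  68.] [array([241.6, 271.1]), array([ 21.7, 152.2]), np.float64(74.9)] 0.0169
long_a 0.72 [219. 166.  32. 180.] [array([416.1, 253.8]), array([ 25.2, 178.2]), np.float64(6.2)] 0.0593
t 35.83 tcp [508.6 236.2 150.1] xaxis yaw 95.02 F [ 0.1  0.1 -1.6] open 11.3 q6 0.14 tilt [-7.e-04  2.e-04 -1.e+00]
shift [  1.2  -0.2 104.1] spin 0.0 q6 after ~ 0.14
```

View pics/w15.png

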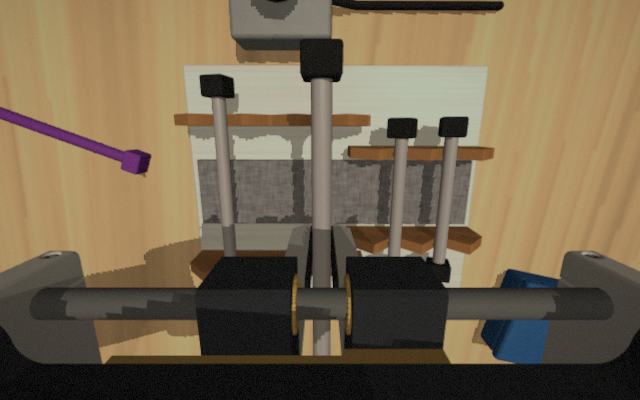

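drive_tool --series '[[[1,0,40,0,8],[1,0,75,0,8],[1,0,94,0,8],[1,0,101,0,8],[1,0,104,0,8],[1,0,105,0,8],[1,0,105,0,8]]]'

```text
time: 36.7
eef_pos: [0.5094, 0.2371, 0.0466]
orientation: [0.675, 0.738, 0.0, 0.0]
force: [-3.5, -2.6, 4.7]
opening: 0.0113
```

drive_tool --series '[[[0,0,0,0,8],[0,0,0,0,24],[0,0,0,0,28],[0,0,0,0,28],[0,0,-40,0,28],[0,0,-90,0,34],[0,0,-150,0,40],[-20,0,-170,0,40],[-20,0,-170,0,40]]]'

```text
time: 37.83
eef_pos: [0.5118, 0.2163, 0.2174]
orientation: [0.676, 0.737, 0.001, 0.001]
force: [0.1, 0.0, -0.8]
opening: 0.0398
```

```bash
python3 look.py w16 short_a long_a
python3 - <<'E'
from h import *
cam("top","t4"); cam("scene","s4")
go(456,395,190,94.8)
E
```

```text
t 37.83 tcp [511.8 216.3 217.4] xaxis yaw 94.93 F [ 0.1  0.  -0.8] open 39.8 q6 0.11 tilt [ 3.5e-03  4.0e-04 -1.0e+00]
short_a 0.94 [382. 169.  28. 144.] [array([583.4, 243.2]), array([ 31.2, 159.2]), np.float64(5.4)] 0.0595
short_a 0.73 [508. 260.  78.  56.] [array([772.7, 132.1]), array([57.9, 73.3]), np.float64(82.4)] 0.0418
short_a 0.22 [320. 162.  27. 202.] [array([507.8, 243.3]), array([ 28.7, 235.4]), np.float64(4.4)] 0.0593
long_a 0.86 [239. 162.  33. 197.] [array([413. , 231.3]), array([ 31.6, 223. ]), np.float64(5.0)] 0.0594
long_a 0.79 [ 88. 110. 173.  82.] [array([211.6, 280.1]), array([ 21. , 214.4]), np.float64(74.6)] 0.017
long_a 0.73 [320. 164.  30. 199.] [array([508.8, 230.9]), array([ 29.7, 238.7]), np.float64(4.2)] 0.0594
long_a 0.52 [336. 128. 270. 250.] [array([521.6, 270.8]), array([315.3, 317.2]), np.float64(4.7)] 0.0141
t 38.08 tcp [509.7 217.1 214. ] xaxis yaw 95.04 F [ 0.7  0.9 -0.2] open 40.0 q6 0.11 tilt [-3.3e-03 -8.0e-04 -1.0e+00]
shift [181.9 -37.8  24. ] spin 0.2 q6 after ~ 0.11
```

View pics/w16.png

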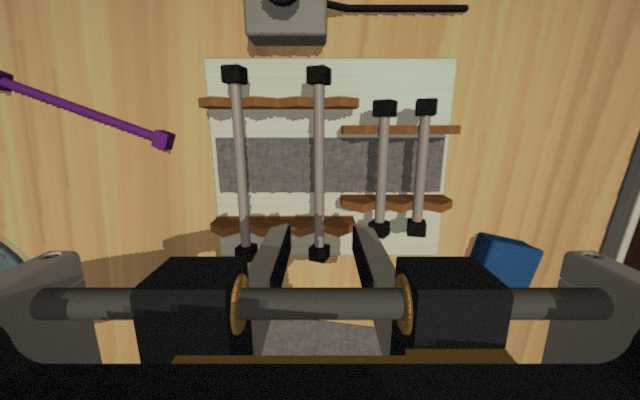

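View pics/s4.png

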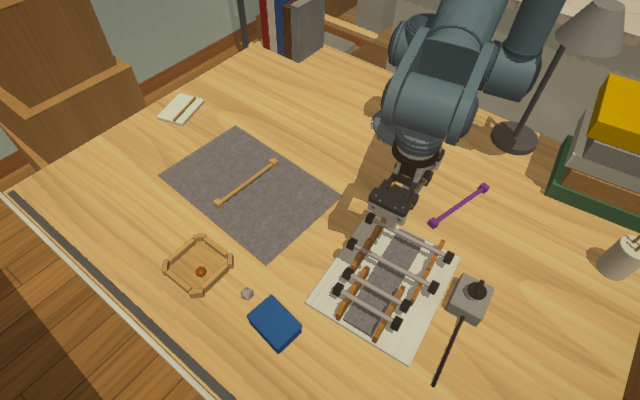

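All four rods are seated in separate notches and the spacer lies on the mat. I'll move over the button, turning the jaws to go across its bar.

drive_tool --series '[[[40,-8,0,-10,40],[80,-16,0,-20,40],[120,-24,5,-30,40],[160,-32,10,-40,40],[182,-38,14,-50,40],[200,-38,14,-60,40],[202,-38,14,-70,40],[202,-38,14,-80,40],[202,-38,14,-90,40],[202,-38,14,-90,30]]]'

```text
time: 39.33
eef_pos: [0.4533, 0.4149, 0.1984]
orientation: [-0.043, 0.999, -0.001, -0.003]
force: [-0.1, 1.2, -0.8]
opening: 0.0331
```

Run:
```python
from h import *
st()
C=cam("wrist","w17"); W=C["W"]; ok=C["ok"]
for lo,hi in [(.079,.105),(.06,.079)]:
    m=ok&(W[...,2]>lo)&(W[...,2]<hi)&(np.hypot(W[...,0]-.456,W[...,1]-.419)<.03)
    print(m.sum(), line(W[m][:,:2]), np.median(W[m][:,2]))
go(456,420,76,4.8)
```

```text
t 39.33 tcp [453.3 414.9 198.4] xaxis yaw -175.05 F [-0.1  1.2 -0.8] open 33.1 q6 -1.1 tilt [-0.0055 -0.0021 -1.    ]
336 ((454.7456359863281, 420.4094543457031), (35.61610794067383, 9.257158279418945), 5.0521345138549805) 0.08840277002493538
734 ((453.9518737792969, 420.1013488769531), (37.72597122192383, 39.104949951171875), 1.6180107593536377) 0.07327581505735742
t 39.38 tcp [453.5 414.9 198.7] xaxis yaw -175.11 F [0.5 0.1 1.3] open 31.3 q6 -1.1 tilt [-0.0051 -0.0019 -1.    ]
shift [ -3.6   5.1 122.6] spin 0.1 q6 after ~ -1.1
```

View pics/w17.png

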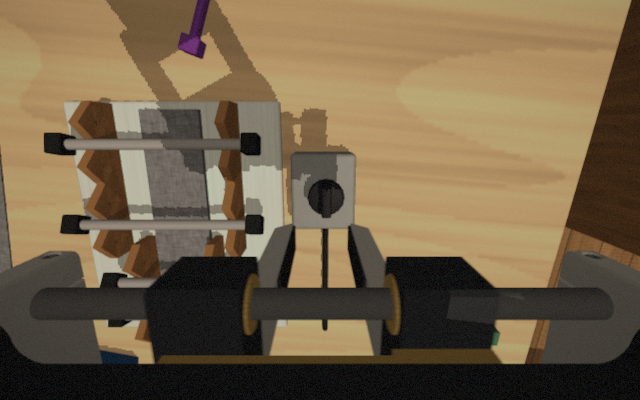

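The button is latched (88 mm) at (455,420), with the bar centred between the jaws. I'll go down and grip it.

drive_tool --series '[[[-3,5,40,0,30],[-3,5,80,0,30],[-3,5,105,0,30],[-3,5,117,0,30],[-3,5,122,0,30],[-3,5,122,0,30],[-3,5,122,0,6],[-3,5,122,0,6],[-3,5,122,0,6],[-3,5,122,0,6]]]' --squeeze 25

```text
time: 40.62
eef_pos: [0.4559, 0.4198, 0.0773]
orientation: [-0.043, 0.999, -0.001, -0.002]
force: [0.0, -1.9, 2.8]
opening: 0.0099
```

Gripped (9.9 mm). Twisting clockwise (+ about tool z, which points down), then a gentle lift.

drive_tool --series '[[[0,0,0,9,6],[0,0,0,18,6],[0,0,0,27,6],[0,0,0,36,6],[0,0,0,43,6],[0,0,0,46,6],[0,0,0,46,6]]]'

```text
time: 41.5
eef_pos: [0.456, 0.4199, 0.0777]
orientation: [0.351, 0.936, -0.002, -0.002]
force: [-0.7, -1.4, 2.5]
opening: 0.0101
```

drive_tool --series '[[[0,0,-3,0,6],[0,0,-6,0,6],[0,0,-9,0,6],[0,0,-9,0,6],[0,0,-9,0,16],[0,0,-9,0,40],[0,0,-9,0,40],[0,0,-50,0,40],[0,0,-100,0,40],[0,0,-125,0,40],[0,0,-125,0,40]]]'

```text
time: 42.88
eef_pos: [0.4577, 0.421, 0.2056]
orientation: [0.351, 0.936, 0.001, 0.0]
force: [-0.7, 0.2, -0.4]
opening: 0.0398
```

```bash
python3 - <<'E'
from h import *
st()
for n in ["wrist","top","scene"]:
  C=cam(n,n+"18"); W=C["W"]; ok=C["ok"]
  for lo,hi in [(.0855,.105),(.066,.0855)]:
    m=ok&(W[...,2]>lo)&(W[...,2]<hi)&(np.hypot(W[...,0]-.456,W[...,1]-.419)<.03)
    if m.sum()>5: print(n,m.sum(), [np.round(v,1) for v in line(W[m][:,:2])], np.median(W[m][:,2]))
E
python3 top.py t18 spacer
```

```text
t 42.88 tcp [457.7 421.  205.6] xaxis yaw 138.93 F [-0.7  0.2 -0.4] open 39.8 q6 -0.29 tilt [ 5.0e-04  1.1e-03 -1.0e+00]
wrist 377 [array([455.4, 420.4]), array([10.3, 35.9]), np.float64(85.6)] 0.09620060166794275
wrist 688 [array([455. , 420.9]), array([37.6, 38.2]), np.float64(49.1)] 0.08118487895875418
top 90 [array([456.7, 419.5]), array([27.1, 32.9]), np.float64(62.1)] 0.09590044581151203
top 133 [array([454.6, 416.8]), array([36.7, 38.8]), np.float64(28.8)] 0.0812892667161933
scene 83 [array([456.7, 420.6]), array([ 9.6, 35.8]), np.float64(86.8)] 0.09474035899722999
scene 210 [array([457.4, 420.5]), array([38. , 37.2]), np.float64(61.0)] 0.07961923151731815
spacer 0.77 [427. 199.  13.  88.] [array([ 504.4, -228.4]), array([ 21.4, 224.2]), np.float64(86.2)] 0.0205
```

View pics/wrist18.png

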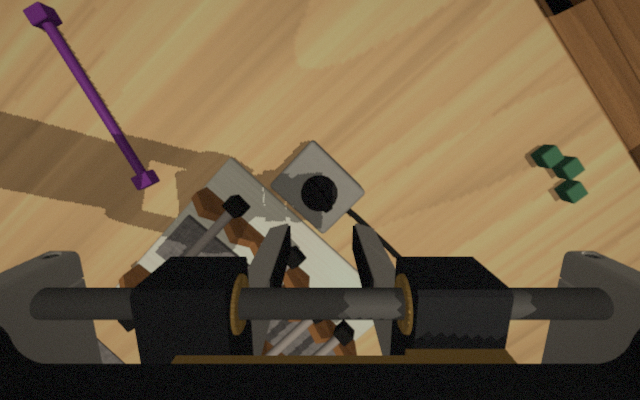

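View pics/scene18.png

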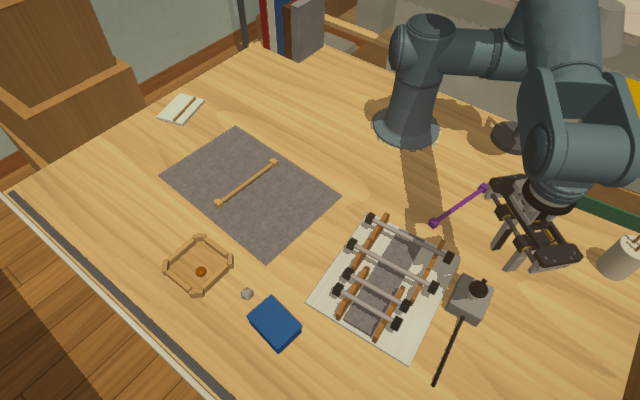

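View pics/t18.png

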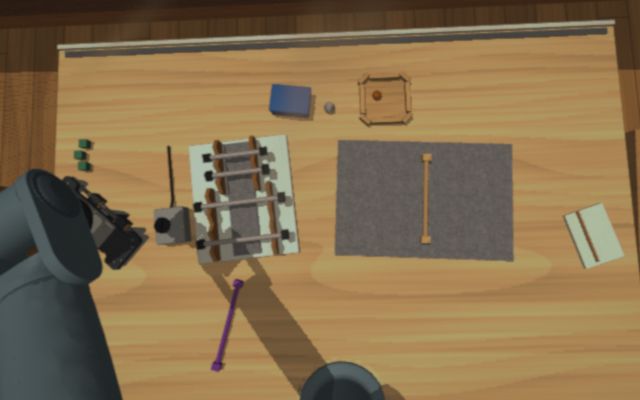

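The head is up at 96.2 mm, though its bar was still turned about 9°. I'll check that it settles.

drive_tool --series '[[[0,0,-20,0,40],[0,0,-20,0,40],[0,0,-20,0,40],[0,0,-20,0,40],[0,0,-20,0,40],[0,0,-20,0,40],[0,0,-20,0,40],[0,0,-20,0,40]]]'

```text
time: 44.12
eef_pos: [0.4557, 0.4196, 0.2204]
orientation: [0.351, 0.936, -0.003, -0.003]
force: [-0.1, 1.0, 0.6]
opening: 0.0401
```

Run:
```python
from h import *
st()
for n in ["wrist","scene"]:
  C=cam(n,n+"19"); W=C["W"]; ok=C["ok"]
  m=ok&(W[...,2]>.0855)&(W[...,2]<.105)&(np.hypot(W[...,0]-.456,W[...,1]-.419)<.03)
  print(n,m.sum(), [np.round(v,1) for v in line(W[m][:,:2])], np.median(W[m][:,2]))
C=cam("scene")
for lab in ["long_a","short_a","spacer"]:
  for o in outline_of("scene",lab):
    m=o["region"]&C["ok"]; w=C["W"][m]; w=w[w[:,2]>.009]
    if len(w)>9: print(lab,round(o["confidence"],2),[np.round(v,1) for v in line(w[:,:2])],np.percentile(w[:,2],[10,50,90]).round(3))
```

```text
t 44.12 tcp [455.7 419.6 220.4] xaxis yaw 138.92 F [-0.1  1.   0.6] open 40.1 q6 -0.29 tilt [-0.0071 -0.0037 -1.    ]
wrist 340 [array([455.4, 420.5]), array([10.1, 36. ]), np.float64(88.8)] 0.09614856465230373
scene 86 [array([456.9, 420.6]), array([ 9.9, 37. ]), np.float64(89.4)] 0.09473657766945814
long_a 0.94 [array([493. , 230.3]), array([ 61.1, 243.1]), np.float64(4.6)] [0.05  0.057 0.063]
short_a 0.95 [array([620.6, 243.5]), array([ 49.9, 169. ]), np.float64(1.1)] [0.05  0.058 0.064]
short_a 0.64 [array([575.2, 236. ]), array([ 53.1, 174.8]), np.float64(0.9)] [0.052 0.058 0.064]
short_a 0.21 [array([447.8, 427.9]), array([35.9, 61.3]), np.float64(57.0)] [0.077 0.08  0.095]
spacer 0.57 [array([ 506.9, -224.5]), array([ 23.2, 225.1]), np.float64(85.2)] [0.013 0.018 0.023]
```

drive_tool --series '[[[0,0,0,0,40],[0,0,0,0,40],[0,0,0,0,40],[0,0,0,0,40],[0,0,0,0,40],[0,0,0,0,40],[0,0,0,0,40],[0,0,0,0,40],[0,0,0,0,40],[0,0,0,0,40],[0,0,0,0,40],[0,0,0,0,40]]]'

```text
time: 45.92
eef_pos: [0.4557, 0.4196, 0.2205]
orientation: [0.351, 0.936, -0.003, -0.003]
force: [-0.2, -0.1, 0.4]
opening: 0.04
```

Run:
```python
from h import *
C=cam("wrist"); W=C["W"]; ok=C["ok"]
m=ok&(W[...,2]>.0855)&(W[...,2]<.105)&(np.hypot(W[...,0]-.456,W[...,1]-.419)<.03)
print(m.sum(), [np.round(v,1) for v in line(W[m][:,:2])], np.median(W[m][:,2]))
cam("top","t20")
print(ticket.hand_in())
```

```text
340 [array([455.5, 420.5]), array([10.1, 36.2]), np.float64(89.2)] 0.09614270920942375
the job is handed in; nothing more can be done
None
```

View pics/t20.png

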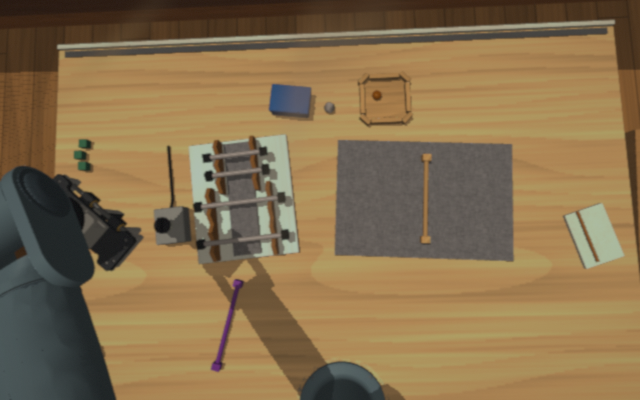

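The job is done in the order asked and was handed in at about 46 s of the 210 s allowed.

- **Stop button pressed:** I pressed it down first; its top then read 88 mm, so it had latched.
- **Spacer:** It lies flat on the mat.
- **Rods:** All four chrome rods on the mat are in the stand: two long in long_notch0 and long_notch2, two short in short_notch0 and short_notch1. The pictures show every end stop outside its saddle bars.
- **Button released:** I gripped the bar, turned it clockwise about 46° and let it rise. The top reads 96 mm, so it is up.
- **Bystanders:** The die, tin, dice tray, marble and purple rod look unmoved in the last top picture. I checked this by eye only.

**Checks that disagreed:**
- **Button bar angle:** In the last check the bar sat about 5° clockwise of where it started. It had been 9° off just after release and was still creeping back, so it may not have been fully at 0.
- **Button position:** The top camera placed the button about 3 mm off from the wrist and scene cameras, so I relied on the wrist camera.

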